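# Sort the kiln load

### The job

The kiln has just been unloaded: sort the pieces into the trays. Stand the two blue-glazed pieces in the white tray, the two unglazed terracotta pieces in the green tray and the cream kiln post in the dark grey tray, each upright and flat on its tray's floor. They are brittle, so set them down rather than drop them, and leave the brush jar and the glaze jar where they are.

Things in the scene. Friction and masses are not known exactly. Their poses are not given: they have to be found in the camera images.
- cup_blue_mid (a point): Glossy blue-glazed cup without a handle, a plain open cylinder 52 mm across outside, wall 4 mm, 70 mm tall, standing upright, about 0.12 kg. The point is its centre: on its axis, half-way up (35 mm above its underside); z is up along the axis
- cup_terra_mid (a point): Unglazed orange-brown terracotta cup without a handle, a plain open cylinder 52 mm across outside, wall 4 mm, 70 mm tall, standing upright, about 0.12 kg. The point is its centre: on its axis, half-way up (35 mm above its underside); z is up along the axis
- tile_blue_mid (a point): Glossy blue-glazed test tile like an upside-down T: a flat foot 44 (x) by 46 (y) by 8 mm carrying an upright plate 10 mm thick (x), 46 mm wide (y), in the middle of the foot, reaching to 70 mm above the underside, with a dark hole mark near its top; about 0.10 kg. The point is its centre: in the middle of the plate, 35 mm above the underside; x is the plate's normal, z is up
- tile_terra_mid (a point): Unglazed orange-brown terracotta test tile like an upside-down T: a flat foot 44 (x) by 46 (y) by 8 mm carrying an upright plate 10 mm thick (x), 46 mm wide (y), in the middle of the foot, reaching to 70 mm above the underside, with a dark hole mark near its top; about 0.10 kg. The point is its centre: in the middle of the plate, 35 mm above the underside; x is the plate's normal, z is up
- post_mid (a point): Cream-coloured kiln post: an upright square tube 40 by 40 mm, wall 9 mm, 70 mm tall, open at the top, about 0.14 kg. The point is its centre, half-way up (35 mm above its underside); x and y are the normals of its sides, z is up
- tray_white: White plastic shallow tray, fixed to the bench, 96 (x) by 152 mm (y) outside, walls 5 mm thick, rim 22 mm above the bench; inside 86 by 142 mm. Its floor is 5 mm thick. The origin is the centre of its underside, on the bench; y runs along its long side
- tray_green: Green plastic shallow tray, fixed to the bench, 96 (x) by 152 mm (y) outside, walls 5 mm thick, rim 22 mm above the bench; inside 86 by 142 mm. Its floor is 5 mm thick. The origin is the centre of its underside, on the bench; y runs along its long side
- tray_grey: Dark grey steel shallow tray, fixed to the bench, 96 (x) by 152 mm (y) outside, walls 5 mm thick, rim 22 mm above the bench; inside 86 by 142 mm. Its floor is 5 mm thick. The origin is the centre of its underside, on the bench; y runs along its long side
- brush_jar: Bystander, to be left alone: loose green glass jar 72 mm across and 90 mm tall with brushes standing in it up to 165 mm above the bench. Origin at the centre of its underside
- glaze_jar: Bystander, to be left alone: loose white jar with a black lid, 72 mm across and 85 mm tall. Origin at the centre of its underside
There are look-alikes about, which are no part of the job. Leave any turquoise look-alike of the part that bears tile_blue_mid alone.

How it is judged:
By the outcome, as a careful person would: the job done as asked, in the order asked, and still so for the second after the job is handed in, with the robot touching nothing.
It also fails if it takes over 128 s, if anything falls off the work surface, if the arm or the gripper's body presses on something with over 40 N, if the wrist force passes 120 N, or if a joint passes its speed limit or range.

### The arm

A 7-joint arm with a two-finger parallel gripper is mounted at the origin on the work surface. World frame = base frame: x ahead of the robot, y to its left, z up, the work surface at z = 0. Lengths are in mm, angles in rad, forces in N, time in s.
With the tool pointing down it reaches from about 425 to 825 mm from the base axis. Payload 3.6 kg.
Tool frame: the origin (TCP) lies between the finger pads; the fingertips stand 19 mm ahead of it and the grasp point (between the pads) is the TCP; z points along the fingers, y is the line along which they close (so a half turn about z gives the same grasp; the last joint's range is limited). The gripper opens to 93 mm and grips with 3 to 60 N. Pads are 15 mm wide; open, the fingers measure 128 mm over their backs; the gripper's body (75 mm by 188 mm) begins 65 mm behind the grasp point.
Start: joints at [-1.202, 0.615, -0.013, 1.423, 0.008, 1.103, -0.04], TCP at [249.971, 599.982, 237.64] pointing down, gripper open.
Joint ranges: [-3.12, 3.12], [-0.3, 2.06], [-1.34, 1.32], [0.26, 2.42], [-1.36, 4.5], [0.01, 1.98], [-2.84, 2.84]. Speed limits (rad/s): [2.79, 2.79, 3.14, 3.14, 3.14, 3.14, 3.14].

### API

Orientations are given as a unit quaternion [x, y, z, w].
In Python, from rig import manip, sensors, read_camera, calibration, close_job, regions_of, landmark_of gives the robot as it stands. The module is installed in compiled form; this text tells all that it offers. Calls block until the motion is done:
- manip.move_to(position, orientation): joint-space move of the TCP to a pose.
- manip.servo_line(position, feed=150, frame=None, guard=None): straight line of the TCP; frame=None keeps the orientation; feed is the mean speed in mm/s. With guard (N) it stops when the force on the tool has changed by that much, and returns True; else False.
- manip.movej(angles): joint-space move.
- manip.move_gripper(opening, strength=None): opening from 0.0 (shut) to 1.0 (fully open); strength is the grip in N (None keeps the last); returns when the fingers have stopped.
- manip.pause(seconds).
- manip.ik(position, orientation): joint angles nearest the present ones, or None.
- sensors.observe(): the state.
- read_camera(name): name is "scene" or "top"; returns (picture, depth): 480x640x3 uint8, red, green, blue; 480x640 float32, mm along the optical axis (not along the pixel's ray), 0 where there is no reading.
- calibration(name): a dict with "fx", "fy", "cx", "cy" (pixels), "D" ([k1, k2, p1, p2, k3] as OpenCV has them; the pictures are not rectified), "T" (4x4, takes a point from camera to world coordinates). Camera axes: x right, y up, looking along -z (the intrinsics and any distortion apply to the point x, -y, -z); pixel columns grow to the right and rows downward; lengths in mm; the calibration is good to about 2 mm. A picture is of the moment at which its call begins. calibration takes no time and is no camera call.
A pose or a line that the arm cannot do raises manip.MotionError and nothing moves.
- close_job(): hands the job in; it is judged then, once.
Trained networks look in the newest picture that a camera, given by its name, has taken for a name from the list of things; names that differ only in an ending like _2 or _b are one class to them, and where a whole thing is asked for, a point or a joint stands for the part that bears it (a point fixed in the world has none). Each returns a list of dicts, best first, with "conf" (0 to 1); they miss things now and then, are a little off and sometimes report something else, mostly with a low value. They report only what shows in the picture. A call takes as long as a camera call. They do not tell look-alikes from the thing itself.
- regions_of(label, camera): "pixels" (480x640 bool, what is visible of it) and "location" ([column, row] in pixels, amid what is visible of it).
- landmark_of(label, camera): "location" ([column, row] in pixels: a listed point, or the origin of a listed thing).
The state is a dict: "time": time; "qpos": joint angles; "joint_vel": joint speeds; "tau": joint torques, N m; "tcp_pos": TCP position; "ee_rot": TCP orientation; "force": force on the tool from outside, world axes, zero at the start; "wrist_torque": the same for the moment, N m; "gripper_width": opening from 0.0 (shut) to 1.0 (fully open); "gripper_force": force on a finger pad.
Only numpy, scipy, OpenCV 4.12 (cv2) and the standard library are available. Lean on these libraries where they do the work, as an engineer would, in place of code of your own. Each camera call takes 0.05 s, during which the arm holds its last target. There are 200 camera calls.

## Working session

There is one attempt and no reset: what is moved stays moved. The work goes in short steps, each a Python script; the robot and the scene stay as the last script left them, time stands still between calls to the robot, and variables do not carry over. Pictures are saved under pics/ and viewed, at most 14 in all, crops included, and the job is handed in when it is done.

```bash
mkdir -p pics; python3 - <<'E'
from rig import *
import cv2
for c in("scene","top"):
    p,d=read_camera(c); cv2.imwrite(f"pics/{c}0.png",p[:,:,::-1]); k=calibration(c); print(c,{a:(b if a!='T' else b) for a,b in k.items()})
s=sensors.observe();print(s["time"],s["ee_rot"],s["tcp_pos"],s["gripper_width"])
E
```

```text
scene {'fx': 557.9803068193644, 'fy': 557.9803068193644, 'cx': 328.0664123184878, 'cy': 238.28341004715526, 'D': array([-0.09142344,  0.        ,  0.        ,  0.        ,  0.        ]), 'T': array([[-4.62191701e-01, -7.27481296e-01,  5.07099394e-01,
         1.10484250e+03],
       [ 8.86701285e-01, -3.71510355e-01,  2.75210624e-01,
         3.78954772e+02],
       [-1.18179056e-02,  5.76845751e-01,  8.16767603e-01,
         1.14028403e+03],
       [ 0.00000000e+00,  0.00000000e+00,  0.00000000e+00,
         1.00000000e+00]])}
top {'fx': 552.5282696956012, 'fy': 552.5282696956012, 'cx': 316.9379216887948, 'cy': 240.26491058497913, 'D': array([0.00354828, 0.        , 0.        , 0.        , 0.        ]), 'T': array([[ 2.72671809e-02,  9.85151168e-01, -1.69510109e-01,
         2.10130152e+02],
       [-9.99503348e-01,  2.95487448e-02,  1.09512161e-02,
         1.71675788e+01],
       [ 1.57974143e-02,  1.69127313e-01,  9.85467602e-01,
         1.51750967e+03],
       [ 0.00000000e+00,  0.00000000e+00,  0.00000000e+00,
         1.00000000e+00]])}
0.1 [ 1.96106324e-01  9.80581924e-01 -1.16936258e-03 -1.78951400e-04] [249.78308048 599.35099492 236.60151238] 0.9987871932972608
```

View pics/scene0.png

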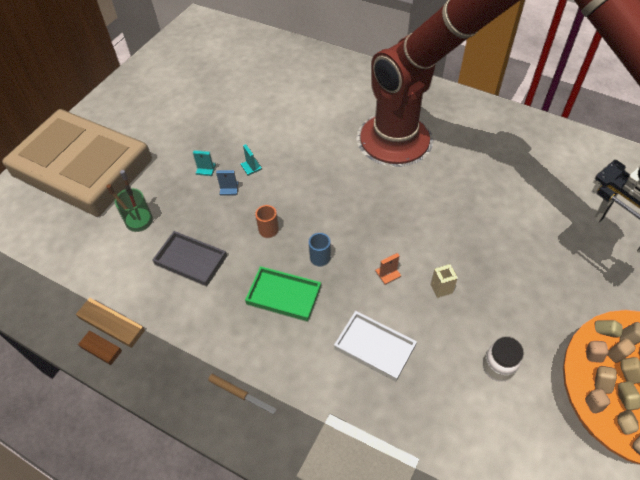

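View pics/top0.png

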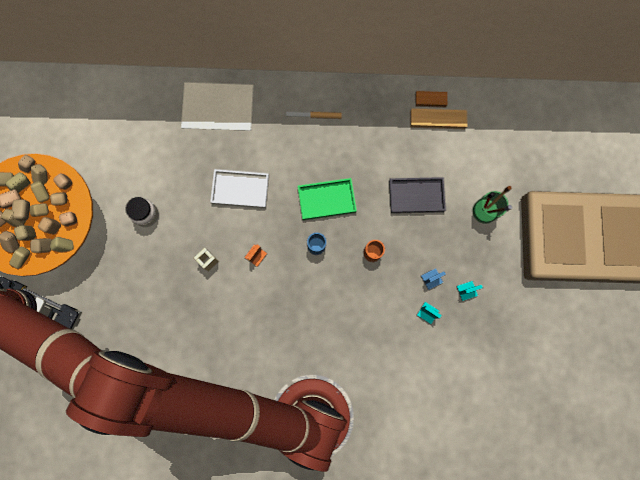

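Scene and top agree. In the top picture: blue cup (316,243), terra cup (374,250), blue tile (432,278), turquoise look-alikes (469,290) and (429,313), terra tile (256,254), post (205,259), white tray (240,189), green tray (327,199), grey tray (417,195), jars at (140,211) and (490,208).

```bash
cat > h.py <<'E'
from rig import *
import numpy as np, cv2
def cloud(cam,depth,mask):
    k=calibration(cam); v,u=np.nonzero(mask&(depth>0)); z=depth[v,u]
    K=np.array([[k['fx'],0,k['cx']],[0,k['fy'],k['cy']],[0,0,1]])
    n=cv2.undistortPoints(np.c_[u,v].astype(float)[:,None],K,k['D'])[:,0]
    P=np.c_[n[:,0]*z,-n[:,1]*z,-z]
    return P@k['T'][:3,:3].T+k['T'][:3,3]
E
python3 - <<'E'
from h import *
for cam in("top","scene"):
    p,d=read_camera(cam); hsv=cv2.cvtColor(p,cv2.COLOR_RGB2HSV)
    for l in["cup_blue_mid","cup_terra_mid","tile_blue_mid","tile_terra_mid","post_mid","tray_white","tray_green","tray_grey","brush_jar","glaze_jar"]:
        for r in regions_of(l,cam):
            m=r["pixels"]
            if r["conf"]<.3: continue
            P=cloud(cam,d,m); zt=np.percentile(P[:,2],95)
            T=P[(P[:,2]>(8 if 'tray' in l else 55))]
            if len(T)<6: print(cam,l,"few",r["location"]);continue
            (c,s,a)=cv2.minAreaRect(T[:,:2].astype(np.float32))
            print(cam,l,round(r["conf"],2),np.round(r["location"]),"hue",np.median(hsv[m][:,0]),"n",m.sum(),len(T),"zt %.0f"%zt,"rect",np.round(c),np.round(s),round(a,1),"mean",np.round(T.mean(0)))
E
```

```text
top cup_blue_mid 0.81 [316. 243.] hue 104.0 n 344 97 zt 72 rect [454.   3.] [50. 48.] 2.3 mean [452.   2.  68.]
top cup_terra_mid 0.64 [370. 253.] hue 11.0 n 357 111 zt 71 rect [ 440. -151.] [49. 51.] 88.8 mean [ 440. -150.   67.]
top tile_blue_mid 0.67 [469. 290.] hue 89.0 n 318 74 zt 72 rect [ 342. -413.] [10. 45.] 19.9 mean [ 342. -412.   69.]
top tile_blue_mid 0.52 [427. 313.] hue 89.0 n 324 83 zt 72 rect [ 279. -305.] [46. 11.] 58.8 mean [ 279. -304.   68.]
top tile_terra_mid 0.53 [258. 255.] hue 11.0 n 260 80 zt 72 rect [423. 170.] [11. 46.] 55.0 mean [422. 170.  68.]
top post_mid 0.71 [204. 261.] hue 28.0 n 287 186 zt 74 rect [404. 299.] [43. 39.] 47.0 mean [402. 298.  68.]
top tray_white 0.9 [240. 188.] hue 105.0 n 2006 694 zt 23 rect [609. 222.] [153.  98.] 87.0 mean [609. 224.  16.]
top tray_white 0.45 [323. 198.] hue 69.0 n 1916 663 zt 23 rect [587. -22.] [ 99. 153.] 10.0 mean [588. -23.  16.]
top tray_green 0.59 [325. 197.] hue 69.0 n 1938 657 zt 23 rect [587. -22.] [ 99. 152.] 10.1 mean [588. -21.  16.]
top tray_grey 0.81 [414. 194.] hue 138.0 n 1933 682 zt 23 rect [ 607
[... 1095 characters left out ...]
ene tray_white 0.87 [380. 343.] hue 120.0 n 3038 1320 zt 24 rect [612. 222.] [152. 100.] 87.3 mean [613. 223.  16.]
scene tray_white 0.44 [283. 296.] hue 68.0 n 2683 1019 zt 23 rect [591. -21.] [ 99. 154.] 10.2 mean [592. -21.  17.]
scene tray_green 0.79 [284. 293.] hue 68.0 n 2773 1069 zt 23 rect [590. -22.] [101. 155.] 9.8 mean [591. -22.  17.]
scene tray_grey 0.57 [190. 258.] hue 145.0 n 2367 951 zt 23 rect [ 611. -275.] [ 99. 157.] 3.2 mean [ 611. -274.   16.]
scene glaze_jar 0.65 [506. 361.] hue 13.0 n 1341 949 zt 89 rect [535. 481.] [66. 66.] 33.9 mean [539. 480.  80.]
scene glaze_jar 0.43 [131. 206.] hue 57.0 n 1325 827 zt 153 rect [ 572. -468.] [73. 75.] 14.6 mean [ 576. -463.   94.]
```

```bash
cat >> h.py <<'E'
from scipy.spatial.transform import Rotation as R
def quat(th):
    y=np.array([np.cos(th),np.sin(th),0]); z=np.array([0,0,-1.]); return R.from_matrix(np.c_[np.cross(y,z),y,z]).as_quat()
def best(xyz,th):
    # the half turn with the smaller last-joint angle
    c=[(abs(q[6]),quat(t)) for t in(th,th+np.pi) if (q:=manip.ik(xyz,quat(t))) is not None]
    return min(c,key=lambda a:a[0])[1]
def st(*a):
    s=sensors.observe(); print(*a,"t%.1f"%s["time"],np.round(s["tcp_pos"],1),"w%.3f"%s["gripper_width"],"gf%.1f"%s["gripper_force"],"F",np.round(s["force"],1))
def pick(xy,th,op=1.,h=50,H=200,force=15):
    manip.move_gripper(op); q=best([*xy,H],th); manip.move_to([*xy,H],q)
    manip.servo_line([*xy,h],feed=150); manip.move_gripper(0.,force); st("gripped")
    manip.servo_line([*xy,H],feed=150); st("lifted")
def place(xy,th,op=1.,h=50,H=200):
    q=best([*xy,H],th); manip.move_to([*xy,H],q); st("above")
    manip.servo_line([*xy,h+5+8],feed=130)
    g=manip.servo_line([*xy,h+5-3],feed=15,guard=4); st("down",g)
    manip.move_gripper(op); manip.servo_line([*xy,H],feed=150); st("released")
def slot(c,yaw,dy): return np.array(c)+dy*np.array([-np.sin(yaw),np.cos(yaw)])
WH=((610.5,222),np.radians(-3)); GR=((588.5,-22),np.radians(10)); GY=((609,-275),np.radians(3))
E
python3 - <<'E'
from h import *
for cam in("top","scene"):
    p,d=read_camera(cam); hsv=cv2.cvtColor(p,cv2.COLOR_RGB2HSV); h,s,_=cv2.split(hsv)
    for n,(lo,hi),(cx,cy) in[("blue",(98,112),(432,278) if cam=="top" else(227,183)),("terra",(4,16),(256,254) if cam=="top" else(388,268))]:
        m=(h>=lo)&(h<=hi)&(s>90); w=np.zeros_like(m); w[cy-20:cy+20,cx-22:cx+22]=1
        P=cloud(cam,d,m&w); T=P[P[:,2]>58][:,:2]; c=T.mean(0); c=(T.max(0)+T.min(0))/2
        e=np.linalg.svd(T-T.mean(0))[2][0]; print(cam,n,len(T),c.round(),T.mean(0).round(),"long axis deg",np.degrees(np.arctan2(e[1],e[0]))%180)
pick((456,4),0)
E
```

```text
top blue 65 [ 372. -317.] [ 371. -315.] long axis deg 117.52393654788185
top terra 80 [422. 169.] [423. 169.] long axis deg 145.83299037541806
scene blue 40 [ 376. -315.] [ 376. -317.] long axis deg 115.32245459353736
scene terra 112 [427. 170.] [428. 170.] long axis deg 147.18271119892256
gripped t5.6 [456.6   4.   50.2] w0.567 gf15.0 F [1.6 0.5 0.9]
lifted t6.8 [455.2   4.1 199.2] w0.570 gf15.0 F [ 0.  -0.1  0. ]
```

```bash
python3 - <<'E'
from h import *
p,d=read_camera("scene"); cv2.imwrite("pics/s1.png",cv2.resize(p[120:360,150:470,::-1],None,fx=2,fy=2)); st()
E
```

```text
t6.8 [455.2   4.  199.1] w0.566 gf15.0 F [-0.3 -0.4 -0.9]
```

View pics/s1.png

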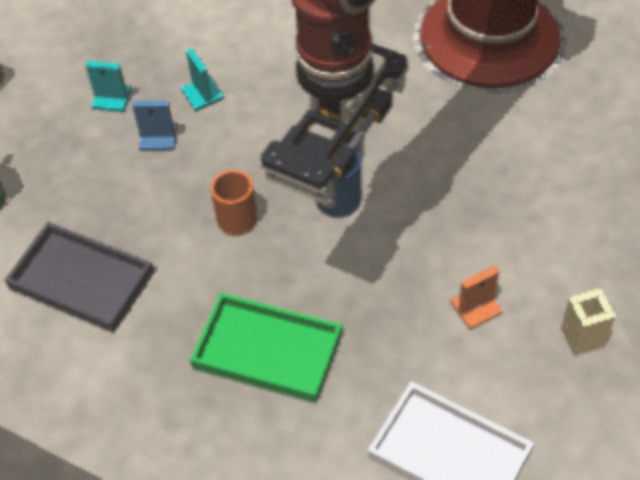

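The crop shows the blue cup hanging upright in the gripper at about (340,185), with everything else undisturbed. Next I place it, then fetch the blue tile.

```bash
python3 - <<'E'
from h import *
c,y=WH
place(slot(c,y,36),y)
pick((373.5,-316),np.radians(26.5),op=.45)
st("hold")
p,d=read_camera("scene"); cv2.imwrite("pics/s2.png",cv2.resize(p[100:400,100:480,::-1],None,fx=2,fy=2))
E
```

```text
above t8.0 [612.5 255.3 199.9] w0.569 gf15.0 F [ 0.4 -0.7 -1.5]
down True t9.7 [612.4 258.   55.2] w0.568 gf15.0 F [ 0.5 -0.1  4.8]
released t11.7 [611.6 257.8 198.8] w1.002 gf0.0 F [ 0.8  0.2 -0.4]
gripped t16.6 [ 373.6 -316.    50.1] w0.109 gf15.0 F [0.1 0.6 0.8]
lifted t17.8 [ 373.2 -315.3  199.1] w0.108 gf15.0 F [-0.3  0.1 -2.3]
hold t17.8 [ 373.2 -315.3  199.1] w0.108 gf15.0 F [-0.3  0.1 -2.3]
```

View pics/s2.png

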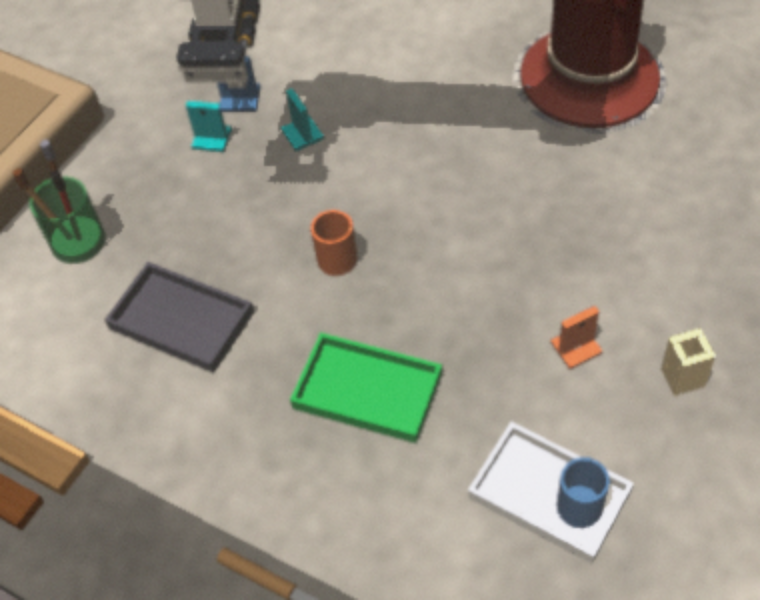

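The crop shows the cup upright in the white tray at (583,490), the blue tile held at (240,85), and the turquoise pieces untouched. I'll carry on with the remaining pieces, checking each grip width.

```bash
python3 - <<'E'
from h import *
def chk(mm):
    w=sensors.observe()["gripper_width"]*93
    assert abs(w-mm)<4,w
c,y=WH; place(slot(c,y,-34),y,op=.45)
c,y=GR
pick((442,-150.5),0); chk(52); place(slot(c,y,-35),y)
pick((425,170),np.radians(56.5),op=.6); chk(10); place(slot(c,y,35),y,op=.45)
c,y=GY
pick((405.5,299.5),np.radians(46)); chk(40); place(slot(c,y,0),y)
manip.move_to([430,100,300],best([430,100,300],0))
for k in("scene","top"):
    p,d=read_camera(k); cv2.imwrite(f"pics/{k}3.png",p[:,:,::-1])
    for l in["cup_blue_mid","cup_terra_mid","tile_blue_mid","tile_terra_mid","post_mid"]:
        for r in regions_of(l,k):
            if r["conf"]<.3: continue
            P=cloud(k,d,r["pixels"]); T=P[P[:,2]>62]
            print(k,l,np.round(r["location"]),T.mean(0).round(),"top %.0f"%np.percentile(P[:,2],95)) if len(T) else 0
st()
E
```

```text
above t19.8 [609.  185.9 200. ] w0.105 gf15.0 F [ 0.7 -0.7 -1.8]
down True t21.6 [608.7 188.1  55. ] w0.106 gf15.0 F [-0.4 -0.5  3.2]
released t23.4 [608. 188. 199.] w0.448 gf0.0 F [0.2 0.1 0.1]
gripped t27.7 [ 442.5 -150.6   50.1] w0.563 gf15.0 F [0.7 0.5 1. ]
lifted t28.8 [ 441.3 -150.1  199.2] w0.564 gf15.0 F [ 0.2 -0.2 -1. ]
above t29.6 [593.  -58.1 199.1] w0.563 gf15.0 F [-1.   0.4 -1.3]
down True t31.3 [594.6 -56.4  55.1] w0.562 gf15.0 F [ 0.3 -0.3  4. ]
released t33.3 [593.9 -56.2 199.1] w1.000 gf0.0 F [-0.  -0.9 -0.5]
gripped t37.1 [424.8 170.   49.9] w0.105 gf15.0 F [ 0.  -0.4 -1.9]
lifted t38.2 [424.3 169.8 199.3] w0.106 gf15.0 F [ 0.7  0.3 -0.5]
above t39.1 [581.2  14.6 199.1] w0.110 gf15.0 F [-0.   0.8 -0.8]
down True t40.9 [582.4  12.5  54.8] w0.106 gf15.0 F [0.1 0.5 4.1]
released t42.7 [581.7  12.6 199.1] w0.447 gf0.0 F [ 0.2 -0.2  0. ]
gripped t47.0 [405.3 299.3  50. ] w0.431 gf15.0 F [-0.4 -0.3  1.2]
lifted t48.1 [404.8 299.2 199.2] w0.427 gf15.0 F [ 0.9  0.3 -2.2]
above t50.3 [ 609.9 -272.8  199.9] w0.432 gf15.0 F [-0.  -0.3 -1.9]
down True t52.1 [ 609.  -274.9   54.
[... 297 characters left out ...]
d [362. 335.] [611. 195.  73.] top 76
scene tile_blue_mid [248. 163.] [ 284. -304.   70.] top 72
scene tile_blue_mid [188. 251.] [ 611. -271.   72.] top 77
scene tile_terra_mid [296. 293.] [584.  14.  73.] top 77
scene post_mid [196. 260.] [ 628. -293.   76.] top 24
scene post_mid [186. 251.] [ 611. -272.   72.] top 77
top cup_blue_mid [226. 183.] [596. 248. 110.] top 77
top cup_terra_mid [336. 197.] [591. -58.  72.] top 76
top tile_blue_mid [470. 287.] [ 341. -410.   69.] top 71
top tile_blue_mid [426. 313.] [ 280. -303.   70.] top 72
top tile_terra_mid [317. 202.] [578.  13.  73.] top 77
top post_mid [418. 195.] [ 603. -274.   73.] top 78
t56.4 [430. 100. 300.] w1.000 gf0.0 F [0.3 0.1 0.1]
```

View pics/scene3.png

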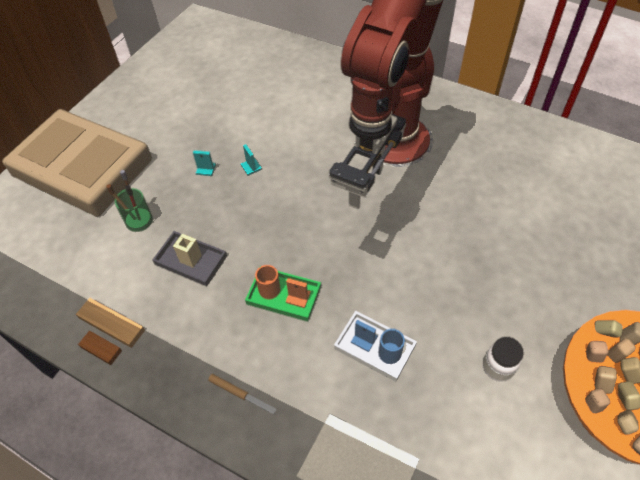

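View pics/top3.png

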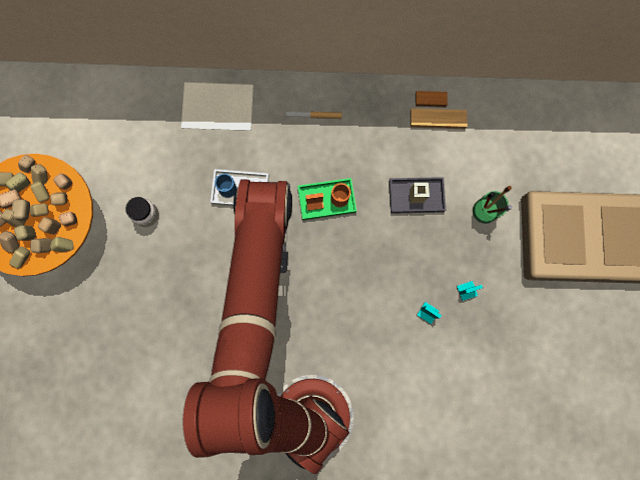

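The scene view shows all five pieces upright in their trays: blue pieces at (363,335) and (391,345), terracotta at (267,281) and (297,292), and the post at (187,249). Their tops measure about 75 mm, as expected. The jars and turquoise tiles haven't moved.

```bash
python3 -c "
from rig import *
print(close_job())"
```

```text
the job is handed in; nothing more can be done
None
```

All five pieces are upright on the floors of their trays (blue in white, terracotta in green, the post in dark grey), the jars and turquoise look-alikes were left alone, and the job was handed in at about 56 s; I have not seen the verdict.

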